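# Fetch the pacifier case from behind the nursery things

### The job

First clear the baby bottle and both wooden rings off their coasters onto the grey felt mat, without shifting the pacifier case behind them. With all three standing on the mat, fetch the case and set it flat in the middle of the dish; only then put the bottle and each ring back, centred on the very coaster it came from. Keep the bottle upright throughout, leave the monitor base unit where it is, and let go of everything at the end.

Things in the scene. Friction and masses are not known exactly. Their poses are not given: they have to be found in the camera images.
- case: Closed mint-green plastic pacifier case, a rounded box 44 mm (its x) by 56 mm (its y), 40 mm high, 60 g, white clip tab on its -x face; origin at the centre of its underside, z up. It starts on the bare dresser, hemmed in by the things on the coasters on three sides and by the monitor base (13 to 17 mm away) on its +x side, so once cleared it is taken across its y (56 mm).
- bottle: Upright glass baby bottle: body 56 mm across up to 78 mm above its underside, white collar 44 mm across from 86 to 100 mm, pale teat up to 120 mm; about 160 g. Origin at the centre of its underside, z up. The tallest of the things.
- ring_large: The larger of two plain pale wooden stacking rings, lying flat: 68 mm outer diameter, 28 mm hole, 24 mm high, about 60 g; origin at the centre of its underside, z up.
- ring_small: The smaller pale wooden stacking ring, lying flat: 52 mm outer diameter, 20 mm hole, 24 mm high, about 35 g; origin at the centre of its underside, z up.
- coaster_a: One of three identical fixed round dark grey felt coasters, 80 mm across, 3 mm thick, on the dresser; origin at the centre of its underside. One of the bottle and two rings stands centred (within 2 mm) on each at the start; which one stands where changes from start to start. To the case's own +y side, centre about 72 mm from the case's centre.
- coaster_b: One of three identical fixed round dark grey felt coasters, 80 mm across, 3 mm thick, on the dresser; origin at the centre of its underside. One of the bottle and two rings stands centred (within 2 mm) on each at the start; which one stands where changes from start to start. To the case's own -x side (in front, towards the robot), centre about 68 mm from the case's centre.
- coaster_c: One of three identical fixed round dark grey felt coasters, 80 mm across, 3 mm thick, on the dresser; origin at the centre of its underside. One of the bottle and two rings stands centred (within 2 mm) on each at the start; which one stands where changes from start to start. To the case's own -y side, centre about 72 mm from the case's centre.
- mat: Fixed grey felt mat, the side area: 280 mm (its x) by 150 mm (its y), 3 mm thick, flat on the dresser; origin at the centre of its underside. It lies on one side of the group and the dish on the other; which side changes.
- dish: Fixed shallow round white ceramic dish, 144 mm across the rim, rim 13 mm high, flat inner floor about 115 mm across, 5 mm above its underside; origin at the centre of its underside.
- monitor: White baby monitor base unit, a loose low box 66 mm (its x) by 78 mm (its y), 38 mm high with small buttons on top up to 44 mm, 250 g, standing square behind the case (on its +x side); origin at the centre of its underside. Bystander, to be left alone.

How it is judged:
By the outcome, as a careful person would: the job done as asked, in the order asked, and still so for the second after the job is handed in, with the robot touching nothing.
It also fails if it takes over 144 s, if anything falls off the work surface, if the arm or the gripper's body presses on something with over 40 N, if the wrist force passes 120 N, or if a joint passes its speed limit or range.

### The arm

A 6-joint arm with a two-finger parallel gripper is mounted at the origin on the work surface. World frame = base frame: x ahead of the robot, y to its left, z up, the work surface at z = 0. Lengths are in m, angles in degrees, forces in N, time in s.
With the tool pointing down it reaches from about 0.35 to 0.875 m from the base axis. Payload 4.2 kg.
Tool frame: the origin (TCP) lies where the fingers leave the gripper's body, on its centre line; the fingertips stand 70 mm ahead of it and the grasp point (between the pads) lies 51 mm ahead of it; z points along the fingers, y is the direction in which the jaws open and shut (so a half turn about z gives the same grasp; the last joint's range is limited). The gripper opens to 87 mm and grips with 3 to 60 N. Pads are 19 mm wide; open, the fingers measure 117 mm over their backs; the gripper's body (75 mm by 190 mm) begins 51 mm behind the grasp point.
Start: joints at [82.712, 22.042, 0.453, 0, -68.411, -14.817], TCP at [0.235, 0.579, 0.292] pointing down, gripper open.
Joint ranges: [-179.83, 179.83], [-69.29, 118.12], [-61.27, 80.66], [-181.25, 117.63], [-171.15, -9.14], [-177.46, 177.46]. Speed limits (degrees/s): [159.86, 159.86, 180, 180, 180, 180].

### API

Orientations are given as a 3x3 rotation matrix whose columns are the frame's x, y, z axes.
In Python, from station import sense, capture, camera_model, finish_job gives the robot as it stands.
- The arm moves only by the shell command python3 -m inch 'ROWS'. ROWS is JSON, a list of rows, each an object with "hand": the closure, from 0 (fully open) to 1 (shut); "slide": the shift along the world's x, y, z in cm, a list of three; "yaw": the turn about the world's z in rad. A call has 1 to 10 rows; each row is the pose to reach, as a shift and turn from the pose commanded when the call began; what a row does not reach only later rows make up. A row lasts 1/8 s, in which the tool goes at most 62.5 mm and 10.7 degrees, less where a joint would pass 70% of its speed; a pose out of reach is approached as far as the arm can. A call with a gripper value outside its range is refused whole. The fingers move at their own pace and stop on an object; the grip force is fixed at half the most. Time passes only in rows, so rows that repeat a pose let the fingers close. It gives the time, the measured TCP pose, the force and the opening at its end, in the units of the state.
- sense(): the state, without advancing time (a new reading comes with each control period).
- capture(name): name is "side" or "top"; returns the picture (400x640x3 uint8, blue, green, red); there is no depth.
- camera_model(name): a dict with "mtx" (3x3 intrinsics, pixels), "k1" (the pictures are not rectified: a ray, as slopes to the right and down, at radius r is drawn at 1 + k1 r^2 times it, then the intrinsics apply), "xyz" and "orientation" of the camera in the world. Camera axes: x right, y up, looking along -z (the intrinsics and any distortion apply to the point x, -y, -z); pixel columns grow to the right and rows downward; lengths in m; the calibration is good to about 2 mm. A picture is of the moment at which its call begins. camera_model takes no time and is no camera call.
- finish_job(): hands the job in, once; it reports no verdict.
The state is a dict: "time_s": time; "joints": joint angles; "joint_velocities": joint speeds; "effort": joint torques, N m; "tcp_pos": TCP position; "ee_rot": TCP orientation; "wrist_force": force on the tool from outside, world axes, zero at the start; "moment": the same for the moment, N m; "gripper_width": opening from 0.0 (shut) to 1.0 (fully open).
Only numpy, scipy, OpenCV 4.12 (cv2) and the standard library are available. Lean on these libraries where they do the work, as an engineer would, in place of code of your own. Each camera call takes 0.05 s, during which the arm holds its last target. There are 200 camera calls.

## Working session

There is one attempt and no reset: what is moved stays moved. The work goes in short steps, Python scripts to look and compute and a shell command to move; the robot and the scene stay as the last step left them, time stands still between calls to the robot, and variables do not carry over. Pictures are saved under pics/ and viewed, about 12 in all and at most 16, crops included, and the job is handed in when it is done.

```bash
ls; mkdir -p pics; python3 - <<'E'
from station import *
import cv2
s=sense();print({k:s[k] for k in('time_s','tcp_pos','ee_rot','wrist_force','gripper_width')})
for n in('top','side'):
    cv2.imwrite(f'pics/{n}0.png',capture(n)); print(n,camera_model(n))
E
```

```text
pics
{'time_s': 0.0, 'tcp_pos': array([0.23500485, 0.57862396, 0.29114232]), 'ee_rot': array([[ 9.26409601e-01, -3.76516523e-01, -7.47708363e-04],
       [-3.76517247e-01, -9.26407117e-01, -2.14862871e-03],
       [ 1.16311863e-04,  2.27203536e-03, -9.99997412e-01]]), 'wrist_force': array([ 0.047353  , -0.1903985 , -0.21489207]), 'gripper_width': 0.9997374775220818}
top {'mtx': array([[412.77546869,   0.        , 318.23428184],
       [  0.        , 412.77546869, 199.07565463],
       [  0.        ,   0.        ,   1.        ]]), 'k1': 0.025574296895643174, 'xyz': array([ 0.50764583, -0.01286562,  0.94470248]), 'orientation': array([[ 0.01064828,  0.99286624, -0.11875709],
       [-0.99987551,  0.00918927, -0.01282648],
       [-0.01164369,  0.11887889,  0.99284049]])}
side {'mtx': array([[369.70464689,   0.        , 316.94426235],
       [  0.        , 369.70464689, 201.91146803],
       [  0.        ,   0.        ,   1.        ]]), 'k1': -0.07884687176500549, 'xyz': array([ 0.0578979 , -0.48823136,  0.49872452]), 'orientation': array([[ 0.67390981,  0.38919976, -0.62798815],
       [-0.73871229,  0.34088277, -0.58146633],
       [-0.01223621,  0.85575843,  0.51723089]])}
```

View pics/top0.png

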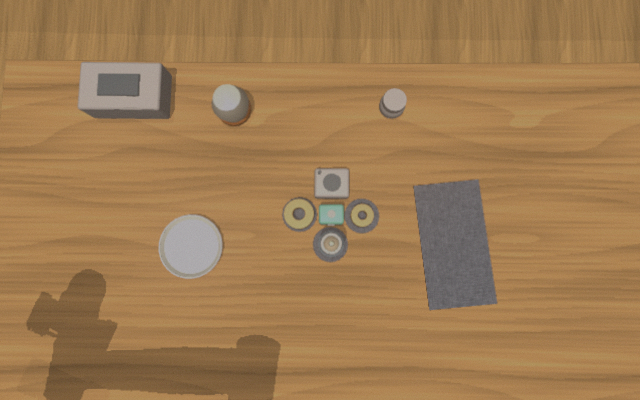

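View pics/side0.png

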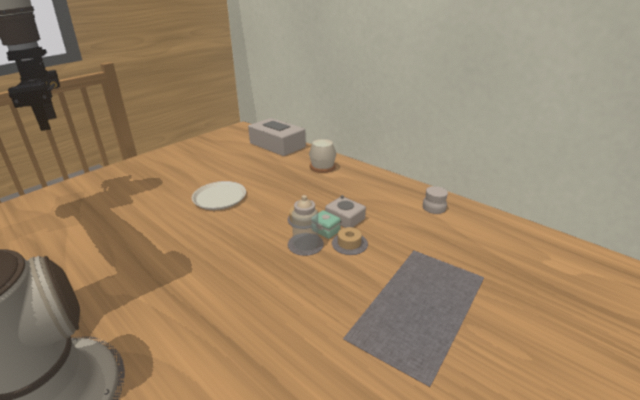

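```bash
cat > h.py <<'E'
from station import *
import cv2, numpy as np
F=np.diag([1.,-1,-1])
def proj(n,P):
    c=camera_model(n);R=(c['orientation']@F).T;t=-R@c['xyz']
    return cv2.projectPoints(np.float64(P).reshape(-1,1,3),cv2.Rodrigues(R)[0],t,c['mtx'],np.array([c['k1'],0,0,0]))[0][:,0]
def world(n,uv,z):
    c=camera_model(n)
    q=cv2.undistortPoints(np.float64(uv).reshape(-1,1,2),c['mtx'],np.array([c['k1'],0,0,0]))[:,0]
    d=np.c_[q,np.ones(len(q))]@(c['orientation']@F).T
    return c['xyz']+d*((z-c['xyz'][2])/d[:,2])[:,None]
def ortho(img,n,x0,x1,y0,y1,z,mm):
    # rows: x decreasing, cols: y decreasing
    xs=np.arange(x1,x0,-mm/1e3);ys=np.arange(y1,y0,-mm/1e3)
    X,Y=np.meshgrid(xs,ys,indexing='ij')
    m=proj(n,np.stack([X,Y,np.full_like(X,z)],-1)).reshape(*X.shape,2).astype(np.float32)
    return cv2.remap(img,m[...,0],m[...,1],cv2.INTER_CUBIC)
E
python3 - <<'E'
from h import *
im=cv2.imread('pics/top0.png')
for nm,uv,z in [('large',(299,214),.027),('small',(362,215),.027),('bottle',(330.5,244),.12),('case',(331.5,214.5),.04),('mon',(332,183),.038),('dish',(191,246),.013),('mat',[(414,185),(478,180),(497,303),(430,309)],.003)]:
    print(nm,world('top',uv,z).round(4).tolist())
a=ortho(im,'top',.40,.62,-.15,.09,.027,.4)
for i in range(0,11): 
    cv2.line(a,(0,i*50),(8,i*50),(0,0,255),1)
    cv2.line(a,(i*50,0),(i*50,8),(0,0,255),1)
cv2.imwrite('pics/o0.png',a);print(a.shape)
E
```

```text
large [[0.5835, 0.0415, 0.027]]
small [[0.5826, -0.0988, 0.027]]
bottle [[0.5167, -0.0275, 0.12]]
case [[0.582, -0.0307, 0.04]]
mon [[0.6524, -0.0314, 0.038]]
dish [[0.5104, 0.2837, 0.013]]
mat [[0.6549, -0.2204, 0.003], [0.6677, -0.3663, 0.003], [0.393, -0.3976, 0.003], [0.3777, -0.2506, 0.003]]
(550, 600, 3)
```

View pics/o0.png

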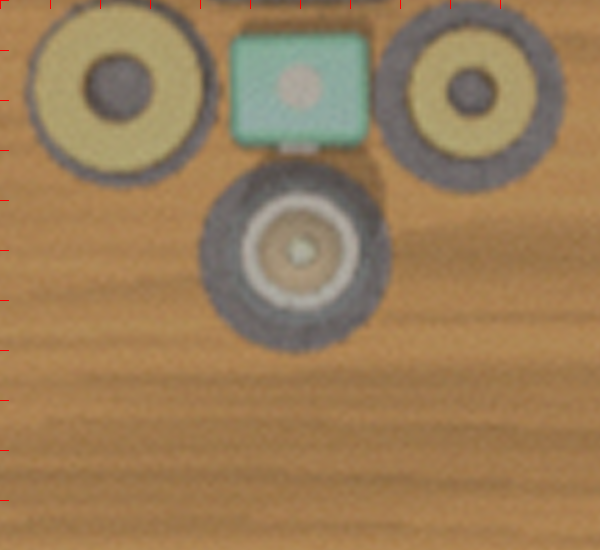

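```bash
python3 -m inch '[{"hand":0,"slide":[4,-6,0],"yaw":0.1},{"hand":0,"slide":[7,-11,0],"yaw":0.2},{"hand":0,"slide":[10,-16,0],"yaw":0.365},{"hand":0,"slide":[12,-21,0],"yaw":0.365},{"hand":0,"slide":[14,-26,0],"yaw":0.365},{"hand":0,"slide":[16,-31,0],"yaw":0.365},{"hand":0,"slide":[18,-36,0],"yaw":0.365},{"hand":0,"slide":[20,-41,0],"yaw":0.365},{"hand":0,"slide":[22,-46,0],"yaw":0.365},{"hand":0,"slide":[24,-51,0],"yaw":0.365}]'
python3 -m inch '[{"hand":0,"slide":[2,-5,-2],"yaw":0},{"hand":0,"slide":[4,-9,-4],"yaw":0},{"hand":0,"slide":[4.36,-9.7,-6],"yaw":0},{"hand":0,"slide":[4.36,-9.7,-6],"yaw":0},{"hand":0,"slide":[4.36,-9.7,-6],"yaw":0}]'
python3 - <<'E'
from h import *
s=sense();print(s['tcp_pos'],s['joints'],s['ee_rot'][:,1],s['wrist_force'])
a=capture('top');b=capture('side')
cv2.imwrite('pics/1.png',np.hstack([cv2.resize(a[150:300,230:430],None,fx=2,fy=2),cv2.resize(b[120:270,220:420],None,fx=2,fy=2)]))
E
```

```text
time_s: 1.35
tcp_pos: [0.4753, 0.0673, 0.2921]
ee_rot: [[1.0, -0.021, -0.0], [-0.021, -1.0, 0.0], [-0.0, -0.0, -1.0]]
wrist_force: [-0.2, 0.6, 0.1]
gripper_width: 0.999
time_s: 1.98
tcp_pos: [0.5189, -0.0276, 0.2329]
ee_rot: [[1.0, -0.02, 0.001], [-0.02, -1.0, -0.0], [0.001, 0.0, -1.0]]
wrist_force: [0.6, 0.4, -0.2]
gripper_width: 1.003
[ 0.51892619 -0.02757499  0.23287763] [ 1.48751110e+01  1.49009687e+01 -1.92697418e+01  1.93097342e-02
 -5.57858805e+01  7.39637728e+01] [-2.00745804e-02 -9.99798484e-01  5.87037412e-05] [ 0.55978208  0.35717295 -0.18335348]
```

View pics/1.png

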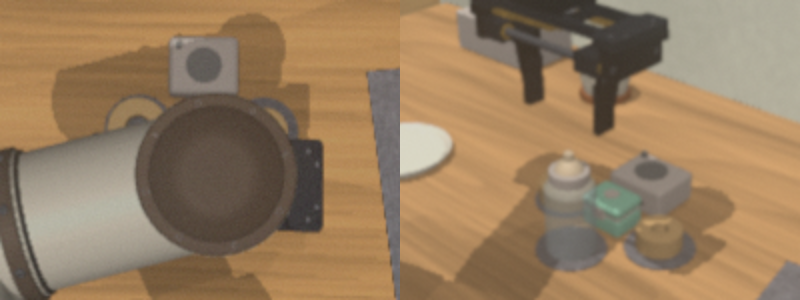

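```bash
python3 -m inch '[{"hand":0,"slide":[0,-0.1,-3],"yaw":0},{"hand":0,"slide":[0,-0.1,-6],"yaw":0},{"hand":0,"slide":[0,-0.1,-8],"yaw":0},{"hand":0,"slide":[0,-0.1,-9.5],"yaw":0},{"hand":0,"slide":[0,-0.1,-10.4],"yaw":0},{"hand":0,"slide":[0,-0.1,-10.4],"yaw":0}]'
python3 - <<'E'
from h import *
b=capture('side')
cv2.imwrite('pics/2.png',cv2.resize(b[150:270,250:410],None,fx=4,fy=4))
E
```

```text
time_s: 2.82
tcp_pos: [0.5187, -0.0288, 0.1282]
ee_rot: [[1.0, -0.02, -0.0], [-0.02, -1.0, -0.0], [-0.0, 0.0, -1.0]]
wrist_force: [-1.0, 0.1, -0.2]
gripper_width: 1.002
```

View pics/2.png

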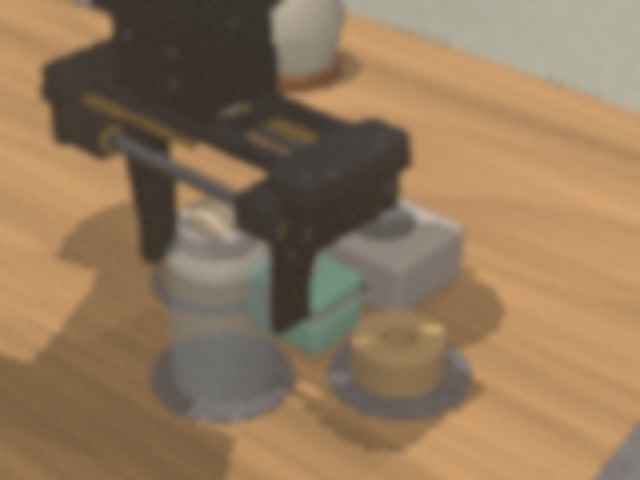

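```bash
python3 -m inch '[{"hand":0.3,"slide":[0,0,0],"yaw":0},{"hand":0.6,"slide":[0,0,0],"yaw":0},{"hand":1,"slide":[0,0,0],"yaw":0},{"hand":1,"slide":[0,0,0],"yaw":0},{"hand":1,"slide":[0,0,0],"yaw":0},{"hand":1,"slide":[0,0,0],"yaw":0},{"hand":1,"slide":[0,0,0],"yaw":0},{"hand":1,"slide":[0,0,0],"yaw":0}]'
python3 -m inch '[{"hand":1,"slide":[0,0,0.5],"yaw":0},{"hand":1,"slide":[0,0,1.5],"yaw":0},{"hand":1,"slide":[0,0,3],"yaw":0},{"hand":1,"slide":[0,0,4.5],"yaw":0},{"hand":1,"slide":[0,0,5.5],"yaw":0},{"hand":1,"slide":[0,0,6],"yaw":0},{"hand":1,"slide":[0,0,6],"yaw":0}]'
```

```text
time_s: 3.88
tcp_pos: [0.5189, -0.0289, 0.1284]
ee_rot: [[1.0, -0.021, 0.0], [-0.021, -1.0, 0.0], [0.0, -0.0, -1.0]]
wrist_force: [0.5, 1.6, 1.8]
gripper_width: 0.635
time_s: 4.75
tcp_pos: [0.5187, -0.029, 0.1885]
ee_rot: [[1.0, -0.021, 0.0], [-0.021, -1.0, 0.0], [0.0, -0.0, -1.0]]
wrist_force: [0.0, 1.0, -2.0]
gripper_width: 0.636
```

```bash
python3 -m inch '[{"hand":1,"slide":[-0.5,-1.5,0],"yaw":0},{"hand":1,"slide":[-1.7,-5,0],"yaw":0},{"hand":1,"slide":[-3,-9,0],"yaw":0},{"hand":1,"slide":[-4.4,-13,0],"yaw":0},{"hand":1,"slide":[-5.7,-17,0],"yaw":0},{"hand":1,"slide":[-7,-21,0],"yaw":0},{"hand":1,"slide":[-8.3,-25,0],"yaw":0},{"hand":1,"slide":[-9.4,-28,0],"yaw":0},{"hand":1,"slide":[-9.9,-29.6,0],"yaw":0},{"hand":1,"slide":[-9.9,-29.6,0],"yaw":0}]'
python3 -m inch '[{"hand":1,"slide":[0,0,-1],"yaw":0},{"hand":1,"slide":[0,0,-2.5],"yaw":0},{"hand":1,"slide":[0,0,-4],"yaw":0},{"hand":1,"slide":[0,0,-5],"yaw":0},{"hand":1,"slide":[0,0,-5.5],"yaw":0},{"hand":1,"slide":[0,0,-5.8],"yaw":0},{"hand":1,"slide":[0,0,-5.95],"yaw":0},{"hand":1,"slide":[0,0,-5.95],"yaw":0}]'
python3 - <<'E'
from h import *
b=capture('side');a=capture('top')
cv2.imwrite('pics/3.png',np.hstack([cv2.resize(b[160:360,300:500],None,fx=2,fy=2),cv2.resize(a[150:350,310:510],None,fx=2,fy=2)]))
E
```

```text
time_s: 6.0
tcp_pos: [0.4189, -0.3258, 0.1877]
ee_rot: [[1.0, -0.023, -0.001], [-0.023, -1.0, 0.0], [-0.001, -0.0, -1.0]]
wrist_force: [0.0, 0.1, -2.1]
gripper_width: 0.634
time_s: 7.0
tcp_pos: [0.4199, -0.325, 0.129]
ee_rot: [[1.0, -0.021, 0.0], [-0.021, -1.0, -0.0], [0.0, 0.0, -1.0]]
wrist_force: [0.2, 0.7, -2.0]
gripper_width: 0.637
```

View pics/3.png

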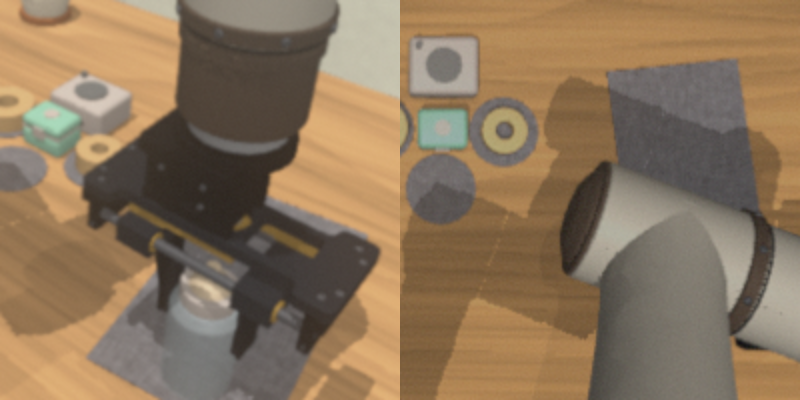

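```bash
python3 -m inch '[{"hand":1,"slide":[0,0,-0.06],"yaw":0},{"hand":1,"slide":[0,0,-0.06],"yaw":0},{"hand":0.7,"slide":[0,0,-0.06],"yaw":0},{"hand":0.3,"slide":[0,0,-0.06],"yaw":0},{"hand":0,"slide":[0,0,-0.06],"yaw":0},{"hand":0,"slide":[0,0,-0.06],"yaw":0},{"hand":0,"slide":[0,0,-0.06],"yaw":0},{"hand":0,"slide":[0,0,-0.06],"yaw":0}]'
python3 -m inch '[{"hand":0,"slide":[0,0,2],"yaw":0},{"hand":0,"slide":[0,0,5],"yaw":0},{"hand":0,"slide":[0,0,9],"yaw":0},{"hand":0,"slide":[1,3,12],"yaw":0.15},{"hand":0,"slide":[2,8,12],"yaw":0.3},{"hand":0,"slide":[4,13,12],"yaw":0.45},{"hand":0,"slide":[6,18,12],"yaw":0.6},{"hand":0,"slide":[7,22,12],"yaw":0.78},{"hand":0,"slide":[8,22,12],"yaw":0.95},{"hand":0,"slide":[8,22,12],"yaw":0.95}]'
python3 - <<'E'
from h import *
s=sense();print(s['joints'],s['gripper_width'])
b=capture('side');cv2.imwrite('pics/4.png',cv2.resize(b[120:370,210:530],None,fx=2,fy=2))
E
```

```text
time_s: 8.1
tcp_pos: [0.4198, -0.325, 0.1281]
ee_rot: [[1.0, -0.021, -0.0], [-0.021, -1.0, -0.0], [-0.0, 0.0, -1.0]]
wrist_force: [-0.3, 0.1, -0.2]
gripper_width: 0.983
time_s: 9.35
tcp_pos: [0.5001, -0.1044, 0.248]
ee_rot: [[0.599, 0.801, -0.0], [0.801, -0.599, -0.0], [-0.0, -0.0, -1.0]]
wrist_force: [-0.3, 0.1, -0.3]
gripper_width: 1.001
[ 6.43582113e+00  1.31994833e+01 -1.91638620e+01  1.34360837e-03
 -5.76421858e+01  1.36749801e+02] 1.0012605585977987
```

View pics/4.png

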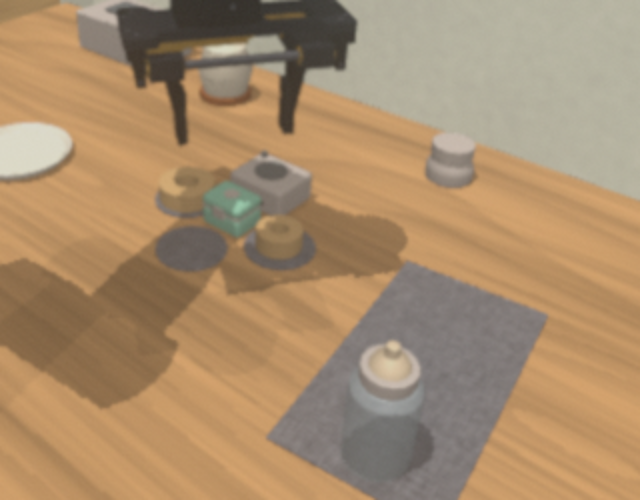

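```bash
python3 -m inch '[{"hand":0,"slide":[1,2,0],"yaw":-0.17},{"hand":0,"slide":[2,5,0],"yaw":-0.34},{"hand":0,"slide":[3,8,0],"yaw":-0.51},{"hand":0,"slide":[4,11,0],"yaw":-0.68},{"hand":0,"slide":[6,13,0],"yaw":-0.85},{"hand":0,"slide":[8,14.7,0],"yaw":-1.02},{"hand":0,"slide":[8.5,14.7,0],"yaw":-1.19},{"hand":0,"slide":[8.5,14.7,0],"yaw":-1.36},{"hand":0,"slide":[8.5,14.7,0],"yaw":-1.53},{"hand":0,"slide":[8.5,14.7,0],"yaw":-1.7}]'
python3 -m inch '[{"hand":0,"slide":[0,0,-2],"yaw":-0.17},{"hand":0,"slide":[0,0,-4],"yaw":-0.34},{"hand":0,"slide":[0,0,-6],"yaw":-0.51},{"hand":0,"slide":[0,0,-8],"yaw":-0.68},{"hand":0,"slide":[0,0,-10],"yaw":-0.82},{"hand":0,"slide":[0,0,-12],"yaw":-0.82},{"hand":0,"slide":[0,0,-12],"yaw":-0.82}]'
python3 - <<'E'
from h import *
s=sense();print(s['joints'],s['tcp_pos'])
b=capture('side');cv2.imwrite('pics/5.png',cv2.resize(b[150:270,250:410],None,fx=4,fy=4))
E
```

```text
time_s: 10.65
tcp_pos: [0.5843, 0.041, 0.248]
ee_rot: [[0.71, -0.704, -0.001], [-0.704, -0.71, -0.0], [-0.0, 0.001, -1.0]]
wrist_force: [0.9, 0.9, -0.0]
gripper_width: 1.002
time_s: 11.52
tcp_pos: [0.5835, 0.0409, 0.1267]
ee_rot: [[-0.023, -1.0, -0.004], [-1.0, 0.023, -0.001], [0.001, 0.004, -1.0]]
wrist_force: [0.6, -0.5, 0.1]
gripper_width: 0.996
[ 1.98570765e+01  2.78467757e+01 -1.68402706e+01 -2.43675828e-02
 -4.55519230e+01 -2.11836766e+01] [0.58351482 0.04090969 0.1266522 ]
```

View pics/5.png

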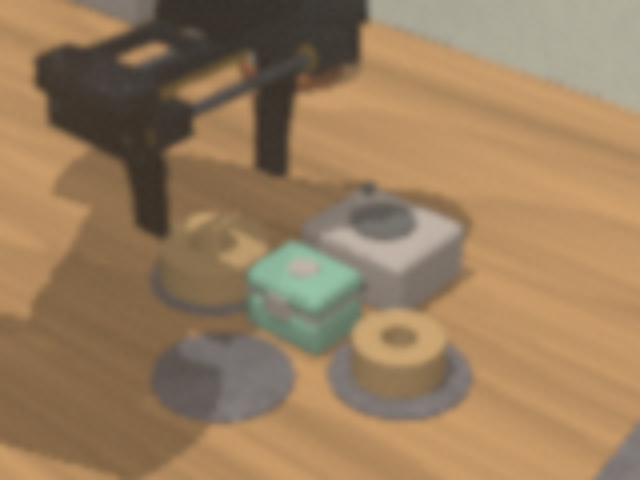

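```bash
python3 -m inch '[{"hand":0,"slide":[0.1,0.13,0],"yaw":0},{"hand":0,"slide":[0.1,0.13,-0.5],"yaw":0},{"hand":0,"slide":[0.1,0.13,-2],"yaw":0},{"hand":0,"slide":[0.1,0.13,-3.5],"yaw":0},{"hand":0,"slide":[0.1,0.13,-4.5],"yaw":0},{"hand":0,"slide":[0.1,0.13,-4.9],"yaw":0},{"hand":0,"slide":[0.1,0.13,-4.9],"yaw":0},{"hand":0,"slide":[0.1,0.13,-4.9],"yaw":0}]'
python3 -m inch '[{"hand":0.3,"slide":[0,0,0],"yaw":0},{"hand":0.6,"slide":[0,0,0],"yaw":0},{"hand":1,"slide":[0,0,0],"yaw":0},{"hand":1,"slide":[0,0,0],"yaw":0},{"hand":1,"slide":[0,0,0],"yaw":0},{"hand":1,"slide":[0,0,0],"yaw":0},{"hand":1,"slide":[0,0,0],"yaw":0}]'
```

```text
time_s: 12.58
tcp_pos: [0.5861, 0.0435, 0.0795]
ee_rot: [[-0.02, -1.0, 0.001], [-1.0, 0.02, 0.0], [-0.0, -0.001, -1.0]]
wrist_force: [-0.8, 0.5, -0.2]
gripper_width: 1.0
time_s: 13.45
tcp_pos: [0.5856, 0.0433, 0.0793]
ee_rot: [[-0.02, -1.0, -0.0], [-1.0, 0.02, -0.0], [0.0, 0.0, -1.0]]
wrist_force: [-2.5, 0.4, 4.9]
gripper_width: 0.765
```

```bash
python3 -m inch '[{"hand":1,"slide":[0,0,0.5],"yaw":0},{"hand":1,"slide":[0,0,2],"yaw":0},{"hand":1,"slide":[0,0,4],"yaw":0},{"hand":1,"slide":[0,0,6],"yaw":0},{"hand":1,"slide":[0,0,7],"yaw":0},{"hand":1,"slide":[0.2,-2,7],"yaw":0},{"hand":1,"slide":[0.6,-6,7],"yaw":0},{"hand":1,"slide":[1.1,-10,7],"yaw":0},{"hand":1,"slide":[1.5,-14,7],"yaw":0},{"hand":1,"slide":[2,-18,7],"yaw":0}]'
python3 -m inch '[{"hand":1,"slide":[0.4,-4,0],"yaw":0},{"hand":1,"slide":[0.9,-8,0],"yaw":0},{"hand":1,"slide":[1.3,-12,0],"yaw":0},{"hand":1,"slide":[1.4,-13.5,0],"yaw":0},{"hand":1,"slide":[1.4,-13.5,-1.5],"yaw":0},{"hand":1,"slide":[1.4,-13.5,-3.5],"yaw":0},{"hand":1,"slide":[1.4,-13.5,-5.5],"yaw":0},{"hand":1,"slide":[1.4,-13.5,-6.5],"yaw":0},{"hand":1,"slide":[1.4,-13.5,-6.9],"yaw":0},{"hand":1,"slide":[1.4,-13.5,-6.9],"yaw":0}]'
python3 - <<'E'
from h import *
b=capture('side');a=capture('top')
cv2.imwrite('pics/6.png',np.hstack([cv2.resize(b[160:360,300:500],None,fx=2,fy=2),cv2.resize(a[150:350,270:470],None,fx=2,fy=2)]))
E
```

```text
time_s: 14.7
tcp_pos: [0.6051, -0.139, 0.1482]
ee_rot: [[-0.021, -1.0, -0.002], [-1.0, 0.021, 0.0], [-0.0, 0.002, -1.0]]
wrist_force: [1.3, 1.0, 0.0]
gripper_width: 0.759
time_s: 15.95
tcp_pos: [0.6201, -0.2712, 0.0805]
ee_rot: [[-0.019, -1.0, 0.001], [-1.0, 0.019, -0.0], [0.0, -0.001, -1.0]]
wrist_force: [1.2, -0.4, -0.3]
gripper_width: 0.759
```

View pics/6.png

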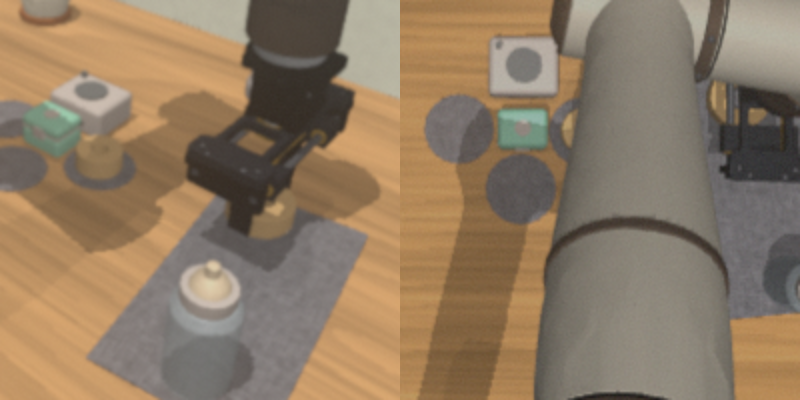

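```bash
python3 -m inch '[{"hand":1,"slide":[0,0,-0.1],"yaw":0},{"hand":1,"slide":[0,0,-0.1],"yaw":0},{"hand":0.7,"slide":[0,0,-0.1],"yaw":0},{"hand":0.3,"slide":[0,0,-0.1],"yaw":0},{"hand":0,"slide":[0,0,-0.1],"yaw":0},{"hand":0,"slide":[0,0,-0.1],"yaw":0},{"hand":0,"slide":[0,0,-0.1],"yaw":0},{"hand":0,"slide":[0,0,-0.1],"yaw":0}]'
python3 -m inch '[{"hand":0,"slide":[0,0,1],"yaw":0},{"hand":0,"slide":[0,0,3],"yaw":0},{"hand":0,"slide":[0,0,6],"yaw":0},{"hand":0,"slide":[-0.3,3,7],"yaw":0},{"hand":0,"slide":[-1.1,8,7],"yaw":0},{"hand":0,"slide":[-2.5,12,7],"yaw":0},{"hand":0,"slide":[-3.5,15.5,7],"yaw":0},{"hand":0,"slide":[-3.68,17.2,7],"yaw":0},{"hand":0,"slide":[-3.68,17.2,5],"yaw":0},{"hand":0,"slide":[-3.68,17.2,5],"yaw":0}]'
python3 - <<'E'
from h import *
s=sense();print(s['tcp_pos'])
b=capture('side');cv2.imwrite('pics/7.png',np.hstack([cv2.resize(b[150:300,270:410],None,fx=2.8,fy=2.8),cv2.resize(b[200:350,350:490],None,fx=2.8,fy=2.8)]))
E
```

```text
time_s: 17.05
tcp_pos: [0.6197, -0.2717, 0.0791]
ee_rot: [[-0.02, -1.0, -0.0], [-1.0, 0.02, 0.0], [-0.0, 0.0, -1.0]]
wrist_force: [-0.6, -0.6, 0.3]
gripper_width: 0.991
time_s: 18.3
tcp_pos: [0.5825, -0.0997, 0.1283]
ee_rot: [[-0.02, -1.0, -0.002], [-1.0, 0.02, -0.0], [0.0, 0.002, -1.0]]
wrist_force: [-0.7, 0.1, -0.0]
gripper_width: 1.002
[ 0.58250787 -0.09973263  0.12832227]
```

View pics/7.png

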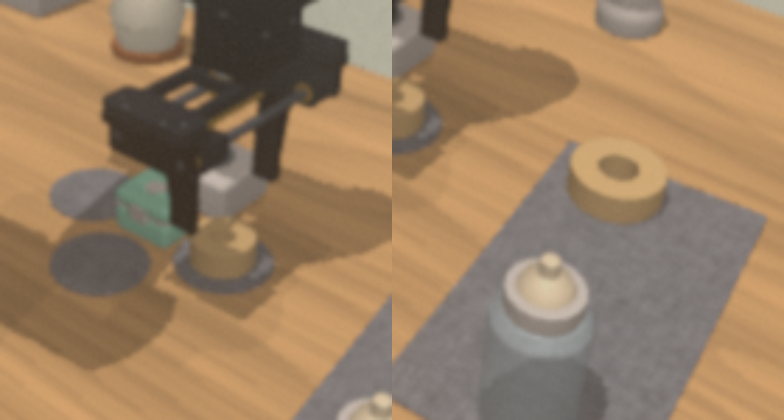

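```bash
python3 -m inch '[{"hand":0,"slide":[0.05,0.04,-1],"yaw":0},{"hand":0,"slide":[0.05,0.04,-2.5],"yaw":0},{"hand":0,"slide":[0.05,0.04,-4],"yaw":0},{"hand":0,"slide":[0.05,0.04,-4.7],"yaw":0},{"hand":0,"slide":[0.05,0.04,-4.93],"yaw":0},{"hand":0,"slide":[0.05,0.04,-4.93],"yaw":0},{"hand":0,"slide":[0.05,0.04,-4.93],"yaw":0}]'
python3 -m inch '[{"hand":0.3,"slide":[0,0,0],"yaw":0},{"hand":0.6,"slide":[0,0,0],"yaw":0},{"hand":1,"slide":[0,0,0],"yaw":0},{"hand":1,"slide":[0,0,0],"yaw":0},{"hand":1,"slide":[0,0,0],"yaw":0},{"hand":1,"slide":[0,0,0],"yaw":0},{"hand":1,"slide":[0,0,0],"yaw":0},{"hand":1,"slide":[0,0,0],"yaw":0},{"hand":1,"slide":[0,0,0],"yaw":0}]'
```

```text
time_s: 19.23
tcp_pos: [0.5838, -0.0992, 0.0803]
ee_rot: [[-0.02, -1.0, 0.001], [-1.0, 0.02, 0.0], [-0.0, -0.001, -1.0]]
wrist_force: [0.9, 0.5, -0.1]
gripper_width: 1.001
time_s: 20.35
tcp_pos: [0.5833, -0.0993, 0.0798]
ee_rot: [[-0.02, -1.0, -0.0], [-1.0, 0.02, -0.0], [0.0, 0.0, -1.0]]
wrist_force: [-1.3, 1.1, 1.2]
gripper_width: 0.578
```

```bash
python3 -m inch '[{"hand":1,"slide":[0,0,0.5],"yaw":0},{"hand":1,"slide":[0,0,2],"yaw":0},{"hand":1,"slide":[0,0,4],"yaw":0},{"hand":1,"slide":[0,0,6],"yaw":0},{"hand":1,"slide":[0,0,7],"yaw":0},{"hand":1,"slide":[-0.2,-2,7],"yaw":0},{"hand":1,"slide":[-0.5,-6,7],"yaw":0},{"hand":1,"slide":[-0.8,-10,7],"yaw":0},{"hand":1,"slide":[-1.1,-14,7],"yaw":0},{"hand":1,"slide":[-1.4,-18,7],"yaw":0}]'
python3 -m inch '[{"hand":1,"slide":[-0.2,-3,0],"yaw":0},{"hand":1,"slide":[-0.4,-5,0],"yaw":0},{"hand":1,"slide":[-0.43,-5.57,0],"yaw":0},{"hand":1,"slide":[-0.43,-5.57,-1.5],"yaw":0},{"hand":1,"slide":[-0.43,-5.57,-3.5],"yaw":0},{"hand":1,"slide":[-0.43,-5.57,-5.5],"yaw":0},{"hand":1,"slide":[-0.43,-5.57,-6.5],"yaw":0},{"hand":1,"slide":[-0.43,-5.57,-6.98],"yaw":0},{"hand":1,"slide":[-0.43,-5.57,-6.98],"yaw":0},{"hand":1,"slide":[-0.43,-5.57,-6.98],"yaw":0}]'
```

```text
time_s: 21.6
tcp_pos: [0.5684, -0.2814, 0.1489]
ee_rot: [[-0.021, -1.0, -0.002], [-1.0, 0.021, 0.001], [-0.0, 0.002, -1.0]]
wrist_force: [0.3, 0.2, 0.2]
gripper_width: 0.577
time_s: 22.85
tcp_pos: [0.5656, -0.3349, 0.0805]
ee_rot: [[-0.02, -1.0, 0.001], [-1.0, 0.02, -0.0], [0.0, -0.001, -1.0]]
wrist_force: [-0.4, -0.5, -0.4]
gripper_width: 0.577
```

```bash
python3 -m inch '[{"hand":1,"slide":[0,0,-0.05],"yaw":0},{"hand":1,"slide":[0,0,-0.05],"yaw":0},{"hand":0.7,"slide":[0,0,-0.05],"yaw":0},{"hand":0.3,"slide":[0,0,-0.05],"yaw":0},{"hand":0,"slide":[0,0,-0.05],"yaw":0},{"hand":0,"slide":[0,0,-0.05],"yaw":0},{"hand":0,"slide":[0,0,-0.05],"yaw":0},{"hand":0,"slide":[0,0,-0.05],"yaw":0}]'
python3 -m inch '[{"hand":0,"slide":[0,0,2],"yaw":0},{"hand":0,"slide":[0,0,6],"yaw":0},{"hand":0,"slide":[0,0,10],"yaw":0},{"hand":0,"slide":[0,5,12],"yaw":0.17},{"hand":0,"slide":[0,11,12],"yaw":0.34},{"hand":0,"slide":[0,17,12],"yaw":0.51},{"hand":0,"slide":[0,23,12],"yaw":0.68},{"hand":0,"slide":[0,29,12],"yaw":0.85},{"hand":0,"slide":[0,35,12],"yaw":1.02},{"hand":0,"slide":[0,41,12],"yaw":1.19}]'
python3 -m inch '[{"hand":0,"slide":[0,6,0],"yaw":0.17},{"hand":0,"slide":[0,12,0],"yaw":0.34},{"hand":0,"slide":[0,18,0],"yaw":0.38},{"hand":0,"slide":[0,18,0],"yaw":0.38},{"hand":0,"slide":[0,18,0],"yaw":0.38}]'
python3 - <<'E'
from h import *
s=sense();print(s['tcp_pos'],s['joints'])
a=capture('top');cv2.imwrite('pics/8full.png',a)
cv2.imwrite('pics/8.png',cv2.resize(a[150:320,270:510],None,fx=3.3,fy=3.3,interpolation=cv2.INTER_CUBIC))
E
```

```text
time_s: 23.85
tcp_pos: [0.5651, -0.3349, 0.0795]
ee_rot: [[-0.02, -1.0, -0.0], [-1.0, 0.02, 0.0], [-0.0, 0.0, -1.0]]
wrist_force: [-0.6, -0.6, -0.8]
gripper_width: 0.982
time_s: 25.1
tcp_pos: [0.5649, 0.077, 0.1999]
ee_rot: [[0.923, -0.385, 0.001], [-0.385, -0.923, 0.0], [0.0, -0.0, -1.0]]
wrist_force: [1.6, 0.1, 0.1]
gripper_width: 0.997
time_s: 25.72
tcp_pos: [0.5648, 0.2551, 0.1993]
ee_rot: [[1.0, -0.02, -0.001], [-0.02, -1.0, -0.001], [-0.001, 0.001, -1.0]]
wrist_force: [-0.5, 0.4, 0.6]
gripper_width: 1.002
[0.56476237 0.25505708 0.19925976] [ 3.92464520e+01  2.59366846e+01 -7.52386386e+00 -6.73612288e-03
 -5.65936219e+01  4.95899263e+01]
```

View pics/8.png

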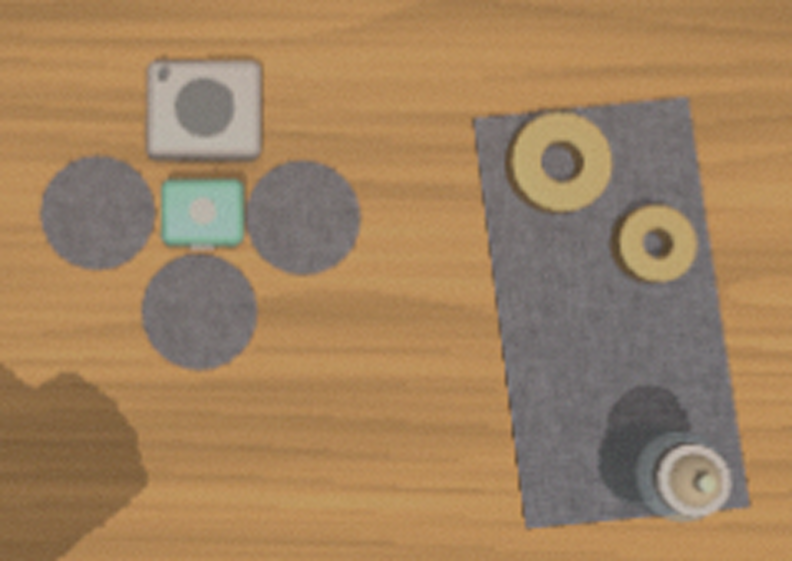

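```bash
python3 - <<'E'
from h import *
a=cv2.imread('pics/8full.png');a0=cv2.imread('pics/top0.png')
def comps(im,x0,x1,y0,y1,z,f,mn,mx):
    o=ortho(im,'top',x0,x1,y0,y1,z,.4);h=cv2.cvtColor(cv2.GaussianBlur(o,(5,5),0),cv2.COLOR_BGR2HSV)
    m=f(h).astype(np.uint8);m=cv2.morphologyEx(m,cv2.MORPH_OPEN,np.ones((7,7)))
    for c in cv2.findContours(m,cv2.RETR_EXTERNAL,cv2.CHAIN_APPROX_NONE)[0]:
        A=cv2.contourArea(c)*.16
        if mn<A<mx:
            M=cv2.moments(c);r=cv2.minAreaRect(c)
            print('  xy',round(x1-M['m01']/M['m00']*4e-4,4),round(y1-M['m10']/M['m00']*4e-4,4),'area',int(A),'rect',np.round(np.array(r[1])*.4,1),round(r[2],1),'eqD',round(2*(A/np.pi)**.5,1))
gray=lambda h:(h[...,1]<70)
print('coasters');comps(a,.45,.64,-.15,.1,.003,gray,2000,8000)
print('case z.04');comps(a,.45,.64,-.15,.1,.04,lambda h:(h[...,0]>60)&(h[...,0]<100)&(h[...,1]>60),800,4000)
print('mon z.038');comps(a,.6,.70,-.10,.04,.038,lambda h:(h[...,1]<70)&(h[...,2]>110),1500,8000)
print('rings z.027');comps(a,.5,.68,-.40,-.2,.027,lambda h:(h[...,0]>10)&(h[...,0]<40)&(h[...,1]>80),800,6000)
print('dish');comps(a0,.40,.62,.17,.39,.013,lambda h:(h[...,1]<60)&(h[...,2]>130),6000,30000)
print('mon before');comps(a0,.6,.70,-.10,.04,.038,lambda h:(h[...,1]<70)&(h[...,2]>110),1500,8000)
print('case before');comps(a0,.45,.64,-.15,.1,.04,lambda h:(h[...,0]>60)&(h[...,0]<100)&(h[...,1]>60),800,4000)
print('rings before');comps(a0,.5,.68,-.15,.1,.027,lambda h:(h[...,0]>22)&(h[...,0]<40)&(h[...,1]>80),800,6000)
E
```

```text
coasters
  xy 0.5181 -0.0283 area 4752 rect [77.6 78. ] 90.0 eqD 77.8
  xy 0.5846 -0.0745 area 7449 rect [ 77.7 137. ] 89.2 eqD 97.4
  xy 0.5856 0.0426 area 4748 rect [77.6 78. ] 90.0 eqD 77.8
case z.04
mon z.038
  xy 0.6526 -0.0299 area 4990 rect [67.2 76.4] 90.0 eqD 79.7
rings z.027
  xy 0.5666 -0.3315 area 2245 rect [51.2 55.6] 90.0 eqD 53.5
dish
  xy 0.5108 0.2858 area 15980 rect [142.8 142.4] 90.0 eqD 142.6
mon before
  xy 0.6531 -0.0299 area 4910 rect [66.8 76. ] 90.0 eqD 79.1
case before
rings before
  xy 0.5725 0.0385 area 1058 rect [45.5 60. ] 45.4 eqD 36.7
```

```bash
python3 -m inch '[{"hand":0,"slide":[0.5,-5,0],"yaw":0},{"hand":0,"slide":[1,-11,0],"yaw":0},{"hand":0,"slide":[1.5,-17,0],"yaw":0},{"hand":0,"slide":[1.8,-23,0],"yaw":0},{"hand":0,"slide":[1.82,-27,-1],"yaw":0},{"hand":0,"slide":[1.82,-28.5,-3],"yaw":0},{"hand":0,"slide":[1.82,-28.5,-5.5],"yaw":0},{"hand":0,"slide":[1.82,-28.5,-6],"yaw":0},{"hand":0,"slide":[1.82,-28.5,-6],"yaw":0}]'
python3 - <<'E'
from h import *
b=capture('side');cv2.imwrite('pics/9.png',cv2.resize(b[140:260,260:420],None,fx=4,fy=4))
E
```

```text
time_s: 26.9
tcp_pos: [0.5834, -0.0306, 0.1399]
ee_rot: [[1.0, -0.021, 0.0], [-0.021, -1.0, -0.0], [0.0, 0.0, -1.0]]
wrist_force: [-0.5, -0.4, 0.2]
gripper_width: 1.0
```

View pics/9.png

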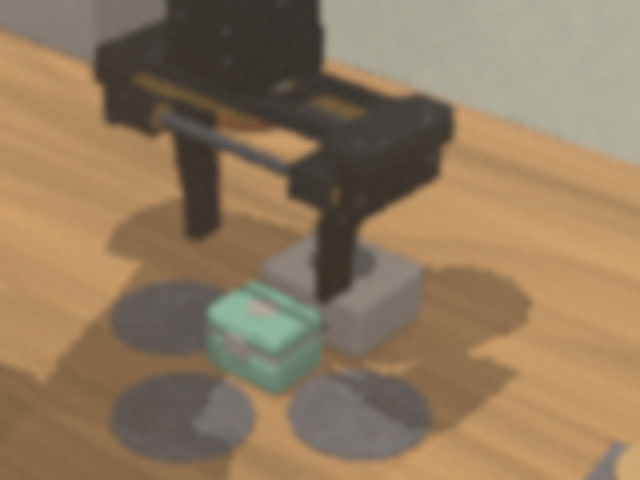

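Good alignment; descend and grasp.

```bash
python3 -m inch '[{"hand":0,"slide":[0,0.05,-1.5],"yaw":0},{"hand":0,"slide":[0,0.05,-3.5],"yaw":0},{"hand":0,"slide":[0,0.05,-5],"yaw":0},{"hand":0,"slide":[0,0.05,-5.4],"yaw":0},{"hand":0,"slide":[0,0.05,-5.4],"yaw":0},{"hand":0.3,"slide":[0,0.05,-5.4],"yaw":0},{"hand":0.6,"slide":[0,0.05,-5.4],"yaw":0},{"hand":1,"slide":[0,0.05,-5.4],"yaw":0},{"hand":1,"slide":[0,0.05,-5.4],"yaw":0},{"hand":1,"slide":[0,0.05,-5.4],"yaw":0}]'
python3 -m inch '[{"hand":1,"slide":[0,0,0],"yaw":0},{"hand":1,"slide":[0,0,0],"yaw":0},{"hand":1,"slide":[0,0,0],"yaw":0},{"hand":1,"slide":[0,0,0.5],"yaw":0},{"hand":1,"slide":[0,0,2],"yaw":0},{"hand":1,"slide":[0,0,4],"yaw":0},{"hand":1,"slide":[0,0,6],"yaw":0},{"hand":1,"slide":[0,0,8],"yaw":0},{"hand":1,"slide":[0,0,8],"yaw":0}]'
```

```text
time_s: 28.2
tcp_pos: [0.5834, -0.0295, 0.0858]
ee_rot: [[1.0, -0.021, 0.0], [-0.021, -1.0, -0.0], [0.0, 0.0, -1.0]]
wrist_force: [0.4, 0.5, 2.6]
gripper_width: 0.639
time_s: 29.32
tcp_pos: [0.5844, -0.0293, 0.168]
ee_rot: [[1.0, -0.021, 0.005], [-0.021, -1.0, 0.001], [0.005, -0.001, -1.0]]
wrist_force: [-0.4, 0.3, -1.2]
gripper_width: 0.643
```

```bash
python3 -m inch '[{"hand":1,"slide":[-0.4,2,0],"yaw":0},{"hand":1,"slide":[-1.3,6,0],"yaw":0},{"hand":1,"slide":[-2.3,10,0],"yaw":0},{"hand":1,"slide":[-3.2,14,0],"yaw":0},{"hand":1,"slide":[-4.1,18,0],"yaw":0},{"hand":1,"slide":[-5.1,22,0],"yaw":0},{"hand":1,"slide":[-6,26,0],"yaw":0},{"hand":1,"slide":[-6.9,30,0],"yaw":0},{"hand":1,"slide":[-7.24,31.5,0],"yaw":0},{"hand":1,"slide":[-7.24,31.5,0],"yaw":0}]'
python3 -m inch '[{"hand":1,"slide":[0,0,-1.5],"yaw":0},{"hand":1,"slide":[0,0,-3.5],"yaw":0},{"hand":1,"slide":[0,0,-5.5],"yaw":0},{"hand":1,"slide":[0,0,-6.5],"yaw":0},{"hand":1,"slide":[0,0,-7.1],"yaw":0},{"hand":1,"slide":[0,0,-7.3],"yaw":0},{"hand":1,"slide":[0,0,-7.3],"yaw":0}]'
python3 - <<'E'
from h import *
b=capture('side');cv2.imwrite('pics/10.png',cv2.resize(b[100:230,140:300],None,fx=4,fy=4))
E
```

```text
time_s: 30.58
tcp_pos: [0.5101, 0.2863, 0.1647]
ee_rot: [[1.0, -0.019, -0.001], [-0.019, -1.0, -0.001], [-0.001, 0.001, -1.0]]
wrist_force: [-0.2, -0.4, -1.2]
gripper_width: 0.641
time_s: 31.45
tcp_pos: [0.5112, 0.2856, 0.0929]
ee_rot: [[1.0, -0.021, 0.001], [-0.021, -1.0, 0.0], [0.001, -0.001, -1.0]]
wrist_force: [-0.3, 0.6, -0.7]
gripper_width: 0.644
```

View pics/10.png

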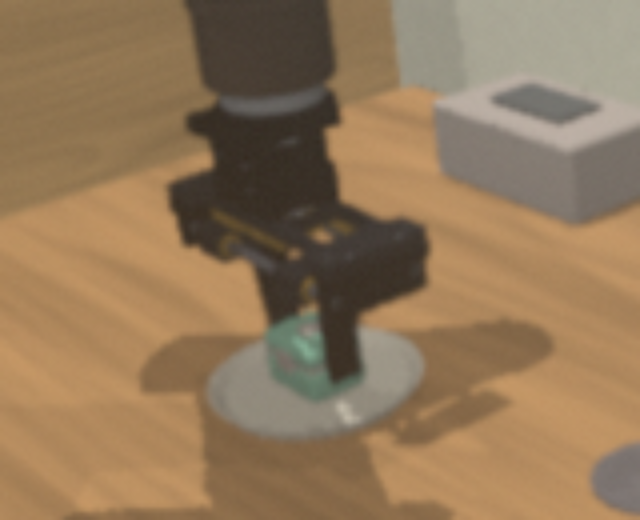

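```bash
python3 -m inch '[{"hand":1,"slide":[0,0,-0.15],"yaw":0},{"hand":1,"slide":[0,0,-0.2],"yaw":0},{"hand":1,"slide":[0,0,-0.2],"yaw":0},{"hand":0.7,"slide":[0,0,-0.2],"yaw":0},{"hand":0.3,"slide":[0,0,-0.2],"yaw":0},{"hand":0,"slide":[0,0,-0.2],"yaw":0},{"hand":0,"slide":[0,0,-0.2],"yaw":0},{"hand":0,"slide":[0,0,-0.2],"yaw":0},{"hand":0,"slide":[0,0,-0.2],"yaw":0}]'
python3 -m inch '[{"hand":0,"slide":[0,0,2],"yaw":0},{"hand":0,"slide":[0,0,5],"yaw":0},{"hand":0,"slide":[0,0,9],"yaw":0},{"hand":0,"slide":[1,-5,10],"yaw":-0.17},{"hand":0,"slide":[2,-11,10],"yaw":-0.34},{"hand":0,"slide":[3,-17,10],"yaw":-0.51},{"hand":0,"slide":[4,-23,10],"yaw":-0.68},{"hand":0,"slide":[5,-29,10],"yaw":-0.85},{"hand":0,"slide":[6,-35,10],"yaw":-1.02},{"hand":0,"slide":[7,-41,10],"yaw":-1.19}]'
python3 -m inch '[{"hand":0,"slide":[1,-4,0],"yaw":-0.17},{"hand":0,"slide":[2,-9,0],"yaw":-0.34},{"hand":0,"slide":[3,-13,0],"yaw":-0.38},{"hand":0,"slide":[3.85,-14.73,0],"yaw":-0.38},{"hand":0,"slide":[3.85,-14.73,-3],"yaw":-0.38},{"hand":0,"slide":[3.85,-14.73,-3],"yaw":-0.38},{"hand":0,"slide":[3.85,-14.73,-3],"yaw":-0.38}]'
python3 - <<'E'
from h import *
s=sense();print(s['tcp_pos'],s['joints'])
a=capture('top');b=capture('side');cv2.imwrite('pics/11full.png',a)
cv2.imwrite('pics/11.png',np.hstack([cv2.resize(a[190:300,140:240],None,fx=4,fy=4),cv2.resize(b[200:310,360:460],None,fx=4,fy=4)]))
E
```

```text
time_s: 32.62
tcp_pos: [0.5109, 0.2855, 0.0905]
ee_rot: [[1.0, -0.021, -0.0], [-0.021, -1.0, -0.0], [-0.0, 0.0, -1.0]]
wrist_force: [-0.7, 0.2, -0.3]
gripper_width: 0.984
time_s: 33.88
tcp_pos: [0.5811, -0.1264, 0.1908]
ee_rot: [[0.347, -0.938, 0.001], [-0.938, -0.347, -0.0], [0.0, -0.001, -1.0]]
wrist_force: [0.4, 0.2, 0.3]
gripper_width: 0.998
time_s: 34.75
tcp_pos: [0.6198, -0.2717, 0.1613]
ee_rot: [[-0.019, -1.0, 0.001], [-1.0, 0.019, -0.001], [0.001, -0.001, -1.0]]
wrist_force: [0.6, 0.4, 0.0]
gripper_width: 1.002
[ 0.61981127 -0.27174053  0.16131309] [-1.00034622e+01  3.30294600e+01 -1.02971369e+00  4.19053956e-02
 -5.58992124e+01  8.87660920e+00]
```

View pics/11.png

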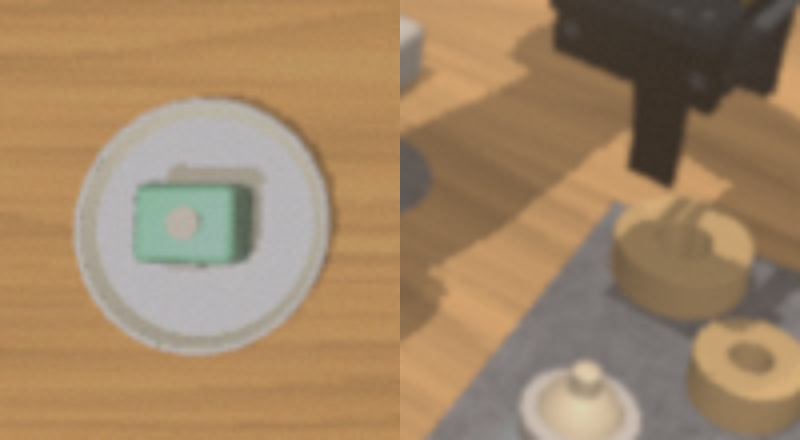

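```bash
python3 -m inch '[{"hand":0,"slide":[0,0,-2],"yaw":0},{"hand":0,"slide":[0,0,-4.5],"yaw":0},{"hand":0,"slide":[0,0,-6.5],"yaw":0},{"hand":0,"slide":[0,0,-7.7],"yaw":0},{"hand":0,"slide":[0,0,-8.15],"yaw":0},{"hand":0,"slide":[0,0,-8.15],"yaw":0},{"hand":0.3,"slide":[0,0,-8.15],"yaw":0},{"hand":0.6,"slide":[0,0,-8.15],"yaw":0},{"hand":1,"slide":[0,0,-8.15],"yaw":0},{"hand":1,"slide":[0,0,-8.15],"yaw":0}]'
python3 -m inch '[{"hand":1,"slide":[0,0,0],"yaw":0},{"hand":1,"slide":[0,0,0],"yaw":0},{"hand":1,"slide":[0,0,0],"yaw":0},{"hand":1,"slide":[0,0,0.5],"yaw":0},{"hand":1,"slide":[0,0,2],"yaw":0},{"hand":1,"slide":[0,0,4],"yaw":0},{"hand":1,"slide":[0,0,6],"yaw":0},{"hand":1,"slide":[0,0,7],"yaw":0},{"hand":1,"slide":[0,0,7],"yaw":0}]'
```

```text
time_s: 36.1
tcp_pos: [0.6197, -0.2718, 0.0795]
ee_rot: [[-0.02, -1.0, 0.001], [-1.0, 0.02, -0.0], [0.0, -0.001, -1.0]]
wrist_force: [-0.2, 0.4, 1.6]
gripper_width: 0.761
time_s: 37.22
tcp_pos: [0.6197, -0.2718, 0.1501]
ee_rot: [[-0.02, -1.0, 0.002], [-1.0, 0.02, -0.0], [0.0, -0.002, -1.0]]
wrist_force: [0.0, 0.3, -1.3]
gripper_width: 0.763
```

```bash
python3 -m inch '[{"hand":1,"slide":[-0.2,2,0],"yaw":0},{"hand":1,"slide":[-0.6,6,0],"yaw":0},{"hand":1,"slide":[-1.1,10,0],"yaw":0},{"hand":1,"slide":[-1.5,14,0],"yaw":0},{"hand":1,"slide":[-2,18,0],"yaw":0},{"hand":1,"slide":[-2.4,22,0],"yaw":0},{"hand":1,"slide":[-2.8,26,0],"yaw":0},{"hand":1,"slide":[-3.2,30,0],"yaw":0},{"hand":1,"slide":[-3.41,31.5,0],"yaw":0},{"hand":1,"slide":[-3.41,31.5,0],"yaw":0}]'
python3 -m inch '[{"hand":1,"slide":[0,0,-1.5],"yaw":0},{"hand":1,"slide":[0,0,-3.5],"yaw":0},{"hand":1,"slide":[0,0,-5.5],"yaw":0},{"hand":1,"slide":[0,0,-6.5],"yaw":0},{"hand":1,"slide":[0,0,-6.9],"yaw":0},{"hand":1,"slide":[0,0,-7.0],"yaw":0},{"hand":1,"slide":[0,0,-7.05],"yaw":0},{"hand":1,"slide":[0,0,-7.05],"yaw":0}]'
```

```text
time_s: 38.48
tcp_pos: [0.5848, 0.0442, 0.1486]
ee_rot: [[-0.018, -1.0, -0.001], [-1.0, 0.018, -0.0], [0.0, 0.001, -1.0]]
wrist_force: [-1.2, -0.3, -0.9]
gripper_width: 0.759
time_s: 39.48
tcp_pos: [0.5853, 0.0426, 0.0795]
ee_rot: [[-0.02, -1.0, 0.0], [-1.0, 0.02, -0.001], [0.001, -0.0, -1.0]]
wrist_force: [-3.6, -2.9, 5.7]
gripper_width: 0.761
```

```bash
python3 -m inch '[{"hand":0.7,"slide":[0,0.05,0],"yaw":0},{"hand":0.3,"slide":[0,0.05,0],"yaw":0},{"hand":0,"slide":[0,0.05,0],"yaw":0},{"hand":0,"slide":[0,0.05,0],"yaw":0},{"hand":0,"slide":[0,0.05,0],"yaw":0},{"hand":0,"slide":[0,0.05,0],"yaw":0}]'
python3 -m inch '[{"hand":0,"slide":[0,0,1],"yaw":0},{"hand":0,"slide":[0,0,4],"yaw":0},{"hand":0,"slide":[0,0,8],"yaw":0},{"hand":0,"slide":[-0.2,-4,8],"yaw":0},{"hand":0,"slide":[-0.5,-10,8],"yaw":0},{"hand":0,"slide":[-0.8,-16,8],"yaw":0},{"hand":0,"slide":[-1.1,-22,8],"yaw":0},{"hand":0,"slide":[-1.4,-28,8],"yaw":0},{"hand":0,"slide":[-1.8,-34,8],"yaw":0},{"hand":0,"slide":[-2.03,-37.8,8],"yaw":0}]'
python3 -m inch '[{"hand":0,"slide":[0,0,0],"yaw":0},{"hand":0,"slide":[0,0,0],"yaw":0},{"hand":0,"slide":[0,0,-2],"yaw":0}]'
```

```text
time_s: 40.22
tcp_pos: [0.5854, 0.044, 0.0784]
ee_rot: [[-0.02, -1.0, 0.0], [-1.0, 0.02, 0.0], [-0.0, -0.0, -1.0]]
wrist_force: [-0.5, 0.2, -0.6]
gripper_width: 0.995
time_s: 41.48
tcp_pos: [0.5645, -0.337, 0.1593]
ee_rot: [[-0.022, -1.0, 0.001], [-1.0, 0.022, -0.001], [0.001, -0.001, -1.0]]
wrist_force: [-0.1, -0.2, -0.1]
gripper_width: 0.999
time_s: 41.85
tcp_pos: [0.5665, -0.3334, 0.1406]
ee_rot: [[-0.018, -1.0, 0.004], [-1.0, 0.018, -0.002], [0.002, -0.004, -1.0]]
wrist_force: [-0.4, -0.5, 1.0]
gripper_width: 1.003
```

```bash
python3 -m inch '[{"hand":0,"slide":[0,0,0],"yaw":0},{"hand":0,"slide":[0,0,-2],"yaw":0},{"hand":0,"slide":[0,0,-4],"yaw":0},{"hand":0,"slide":[0,0,-5.4],"yaw":0},{"hand":0,"slide":[0,0,-5.8],"yaw":0},{"hand":0,"slide":[0,0,-5.8],"yaw":0},{"hand":0,"slide":[0,0,-5.8],"yaw":0}]'
```

```text
time_s: 42.72
tcp_pos: [0.5656, -0.3344, 0.0815]
ee_rot: [[-0.02, -1.0, 0.001], [-1.0, 0.02, -0.001], [0.001, -0.001, -1.0]]
wrist_force: [0.4, -0.2, -0.6]
gripper_width: 1.004
```

```bash
python3 -m inch '[{"hand":0,"slide":[-0.03,-0.05,-0.15],"yaw":0},{"hand":0,"slide":[-0.03,-0.05,-0.15],"yaw":0},{"hand":0.3,"slide":[-0.03,-0.05,-0.15],"yaw":0},{"hand":0.6,"slide":[-0.03,-0.05,-0.15],"yaw":0},{"hand":1,"slide":[-0.03,-0.05,-0.15],"yaw":0},{"hand":1,"slide":[-0.03,-0.05,-0.15],"yaw":0},{"hand":1,"slide":[-0.03,-0.05,-0.15],"yaw":0},{"hand":1,"slide":[-0.03,-0.05,-0.15],"yaw":0},{"hand":1,"slide":[-0.03,-0.05,-0.15],"yaw":0},{"hand":1,"slide":[-0.03,-0.05,-0.15],"yaw":0}]'
python3 -m inch '[{"hand":1,"slide":[0,0,0],"yaw":0},{"hand":1,"slide":[0,0,0],"yaw":0},{"hand":1,"slide":[0,0,0.5],"yaw":0},{"hand":1,"slide":[0,0,2],"yaw":0},{"hand":1,"slide":[0,0,4],"yaw":0},{"hand":1,"slide":[0,0,6],"yaw":0},{"hand":1,"slide":[0,0,7],"yaw":0},{"hand":1,"slide":[0,0,7],"yaw":0}]'
```

```text
time_s: 43.98
tcp_pos: [0.5648, -0.3348, 0.0791]
ee_rot: [[-0.02, -1.0, 0.0], [-1.0, 0.02, -0.0], [0.0, -0.0, -1.0]]
wrist_force: [0.1, 0.1, 0.2]
gripper_width: 0.576
time_s: 44.98
tcp_pos: [0.5651, -0.3349, 0.1504]
ee_rot: [[-0.02, -1.0, 0.002], [-1.0, 0.02, -0.001], [0.001, -0.002, -1.0]]
wrist_force: [0.1, -0.7, -0.9]
gripper_width: 0.577
```

```bash
python3 -m inch '[{"hand":1,"slide":[0.2,2,0],"yaw":0},{"hand":1,"slide":[0.5,6,0],"yaw":0},{"hand":1,"slide":[0.8,10,0],"yaw":0},{"hand":1,"slide":[1.1,14,0],"yaw":0},{"hand":1,"slide":[1.4,18,0],"yaw":0},{"hand":1,"slide":[1.7,22,0],"yaw":0},{"hand":1,"slide":[1.82,23.55,0],"yaw":0},{"hand":1,"slide":[1.82,23.55,0],"yaw":0},{"hand":1,"slide":[1.82,23.55,-1.5],"yaw":0},{"hand":1,"slide":[1.82,23.55,-3.5],"yaw":0}]'
python3 -m inch '[{"hand":1,"slide":[0,0,-1.5],"yaw":0},{"hand":1,"slide":[0,0,-2.7],"yaw":0},{"hand":1,"slide":[0,0,-3.4],"yaw":0},{"hand":1,"slide":[0,0,-3.55],"yaw":0},{"hand":1,"slide":[0,0,-3.6],"yaw":0},{"hand":1,"slide":[0,0,-3.6],"yaw":0}]'
```

```text
time_s: 46.22
tcp_pos: [0.5826, -0.1005, 0.113]
ee_rot: [[-0.022, -1.0, 0.0], [-1.0, 0.022, 0.0], [-0.0, -0.0, -1.0]]
wrist_force: [0.2, -0.0, -1.4]
gripper_width: 0.578
time_s: 46.98
tcp_pos: [0.5828, -0.0996, 0.079]
ee_rot: [[-0.02, -1.0, -0.0], [-1.0, 0.02, -0.0], [0.0, 0.0, -1.0]]
wrist_force: [-2.5, -0.9, 4.9]
gripper_width: 0.578
```

```bash
python3 -m inch '[{"hand":0.7,"slide":[0,0,0],"yaw":0},{"hand":0.3,"slide":[0,0,0],"yaw":0},{"hand":0,"slide":[0,0,0],"yaw":0},{"hand":0,"slide":[0,0,0],"yaw":0},{"hand":0,"slide":[0,0,0],"yaw":0},{"hand":0,"slide":[0,0,0],"yaw":0}]'
python3 -m inch '[{"hand":0,"slide":[0,0,1],"yaw":0},{"hand":0,"slide":[0,0,5],"yaw":0},{"hand":0,"slide":[0,0,10],"yaw":0},{"hand":0,"slide":[0,0,15],"yaw":0.17},{"hand":0,"slide":[-3,-4,15],"yaw":0.34},{"hand":0,"slide":[-6,-8,15],"yaw":0.51},{"hand":0,"slide":[-9,-12,15],"yaw":0.68},{"hand":0,"slide":[-12,-16,15],"yaw":0.85},{"hand":0,"slide":[-15,-20,15],"yaw":1.02},{"hand":0,"slide":[-16.3,-22.55,15],"yaw":1.19}]'
python3 -m inch '[{"hand":0,"slide":[0,0,0],"yaw":0.17},{"hand":0,"slide":[0,0,0],"yaw":0.34},{"hand":0,"slide":[0,0,-1],"yaw":0.38},{"hand":0,"slide":[0,0,-1],"yaw":0.38},{"hand":0,"slide":[0,0,-1],"yaw":0.38}]'
python3 - <<'E'
from h import *
b=capture('side');a=capture('top');cv2.imwrite('pics/12full.png',a)
cv2.imwrite('pics/12.png',np.hstack([cv2.resize(b[160:360,300:500],None,fx=2,fy=2),cv2.resize(a[150:300,240:390],None,fx=2.6666,fy=2.6666)]))
E
```

```text
time_s: 47.72
tcp_pos: [0.583, -0.0992, 0.078]
ee_rot: [[-0.02, -1.0, -0.0], [-1.0, 0.02, 0.0], [-0.0, 0.0, -1.0]]
wrist_force: [-0.1, 0.3, -0.0]
gripper_width: 0.98
time_s: 48.98
tcp_pos: [0.4183, -0.3261, 0.229]
ee_rot: [[0.922, -0.386, 0.001], [-0.386, -0.922, -0.0], [0.001, 0.0, -1.0]]
wrist_force: [0.0, -0.4, -0.7]
gripper_width: 1.003
time_s: 49.6
tcp_pos: [0.4201, -0.3248, 0.2187]
ee_rot: [[1.0, -0.021, 0.001], [-0.021, -1.0, -0.0], [0.001, 0.0, -1.0]]
wrist_force: [-1.0, -0.1, 0.3]
gripper_width: 0.996
```

View pics/12.png

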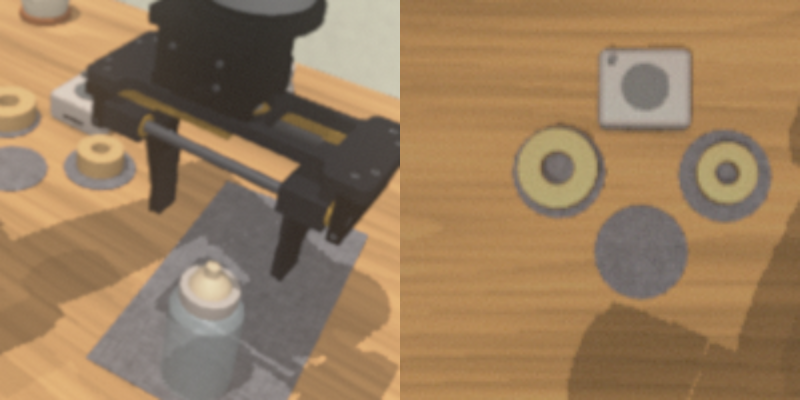

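Rings are back, centred. Now the bottle: down to z = 0.1283, grip, lift.

```bash
python3 -m inch '[{"hand":0,"slide":[0,0,-2],"yaw":0},{"hand":0,"slide":[0,0,-5],"yaw":0},{"hand":0,"slide":[0,0,-7.5],"yaw":0},{"hand":0,"slide":[0,0,-8.7],"yaw":0},{"hand":0,"slide":[0,0,-9.0],"yaw":0},{"hand":0,"slide":[0,0,-9.0],"yaw":0},{"hand":0.3,"slide":[0,0,-9.0],"yaw":0},{"hand":0.6,"slide":[0,0,-9.0],"yaw":0},{"hand":1,"slide":[0,0,-9.0],"yaw":0},{"hand":1,"slide":[0,0,-9.0],"yaw":0}]'
python3 -m inch '[{"hand":1,"slide":[0,0,0],"yaw":0},{"hand":1,"slide":[0,0,0],"yaw":0},{"hand":1,"slide":[0,0,0],"yaw":0},{"hand":1,"slide":[0,0,0],"yaw":0},{"hand":1,"slide":[0,0,0.5],"yaw":0},{"hand":1,"slide":[0,0,1.5],"yaw":0},{"hand":1,"slide":[0,0,3],"yaw":0},{"hand":1,"slide":[0,0,4.5],"yaw":0},{"hand":1,"slide":[0,0,6],"yaw":0},{"hand":1,"slide":[0,0,6],"yaw":0}]'
```

```text
time_s: 50.95
tcp_pos: [0.42, -0.3248, 0.1282]
ee_rot: [[1.0, -0.021, 0.0], [-0.021, -1.0, -0.0], [0.0, 0.0, -1.0]]
wrist_force: [0.2, -0.8, 0.7]
gripper_width: 0.634
time_s: 52.2
tcp_pos: [0.4207, -0.3251, 0.1899]
ee_rot: [[1.0, -0.021, 0.004], [-0.021, -1.0, -0.002], [0.004, 0.001, -1.0]]
wrist_force: [-0.2, -0.2, -2.6]
gripper_width: 0.636
```

```bash
python3 -m inch '[{"hand":1,"slide":[0.5,1.5,0],"yaw":0},{"hand":1,"slide":[1.7,5,0],"yaw":0},{"hand":1,"slide":[3,9,0],"yaw":0},{"hand":1,"slide":[4.4,13,0],"yaw":0},{"hand":1,"slide":[5.7,17,0],"yaw":0},{"hand":1,"slide":[7,21,0],"yaw":0},{"hand":1,"slide":[8.3,25,0],"yaw":0},{"hand":1,"slide":[9.4,28,0],"yaw":0},{"hand":1,"slide":[9.85,29.6,0],"yaw":0},{"hand":1,"slide":[9.85,29.6,0],"yaw":0}]'
python3 -m inch '[{"hand":1,"slide":[0,0,-1],"yaw":0},{"hand":1,"slide":[0,0,-2.5],"yaw":0},{"hand":1,"slide":[0,0,-4],"yaw":0},{"hand":1,"slide":[0,0,-5],"yaw":0},{"hand":1,"slide":[0,0,-5.5],"yaw":0},{"hand":1,"slide":[0,0,-5.8],"yaw":0},{"hand":1,"slide":[0,0,-5.95],"yaw":0},{"hand":1,"slide":[0,0,-5.95],"yaw":0}]'
```

```text
time_s: 53.45
tcp_pos: [0.5182, -0.0278, 0.1875]
ee_rot: [[1.0, -0.019, -0.001], [-0.019, -1.0, -0.0], [-0.001, 0.0, -1.0]]
wrist_force: [-0.5, -1.2, -1.3]
gripper_width: 0.632
time_s: 54.45
tcp_pos: [0.5186, -0.0287, 0.1288]
ee_rot: [[1.0, -0.021, 0.001], [-0.021, -1.0, 0.0], [0.001, -0.0, -1.0]]
wrist_force: [0.3, -0.7, -2.0]
gripper_width: 0.635
```

Release, rise, back off to the side and check.

```bash
python3 -m inch '[{"hand":1,"slide":[0,0,-0.05],"yaw":0},{"hand":1,"slide":[0,0,-0.05],"yaw":0},{"hand":0.7,"slide":[0,0,-0.05],"yaw":0},{"hand":0.3,"slide":[0,0,-0.05],"yaw":0},{"hand":0,"slide":[0,0,-0.05],"yaw":0},{"hand":0,"slide":[0,0,-0.05],"yaw":0},{"hand":0,"slide":[0,0,-0.05],"yaw":0},{"hand":0,"slide":[0,0,-0.05],"yaw":0}]'
python3 -m inch '[{"hand":0,"slide":[0,0,2],"yaw":0},{"hand":0,"slide":[0,0,5],"yaw":0},{"hand":0,"slide":[0,0,9],"yaw":0},{"hand":0,"slide":[0,0,13],"yaw":0},{"hand":0,"slide":[0,-5,13],"yaw":0},{"hand":0,"slide":[0,-11,13],"yaw":0},{"hand":0,"slide":[0,-17,13],"yaw":0},{"hand":0,"slide":[0,-23,13],"yaw":0},{"hand":0,"slide":[0,-29,13],"yaw":0},{"hand":0,"slide":[0,-29,13],"yaw":0}]'
python3 - <<'E'
from h import *
b=capture('side');a=capture('top');cv2.imwrite('pics/13full.png',a)
cv2.imwrite('pics/13.png',np.hstack([cv2.resize(b[110:290,190:390],None,fx=2,fy=2),cv2.resize(a[150:330,190:390],None,fx=2,fy=2)]))
o=lambda z:ortho(a,'top',.45,.65,-.16,.10,z,.4)
def cen(im,z,x1,x0,y1,y0,f,k=7):
    q=ortho(im,'top',x0,x1,y0,y1,z,.4);h=cv2.cvtColor(cv2.GaussianBlur(q,(5,5),0),cv2.COLOR_BGR2HSV).astype(int)
    m=cv2.morphologyEx(f(h).astype(np.uint8),cv2.MORPH_OPEN,np.ones((k,k)))
    cs=cv2.findContours(m,cv2.RETR_EXTERNAL,cv2.CHAIN_APPROX_NONE)[0]
    c=max(cs,key=cv2.contourArea);(u,v),r=cv2.minEnclosingCircle(c)
    return np.round([x1-v*4e-4,y1-u*4e-4,r*8e-4],4)
ring=lambda h:(h[...,0]>=20)&(h[...,0]<40)&(h[...,1]>60)&(h[...,2]>100)
t0=cv2.imread('pics/top0.png')
for n,im in(('start',t0),('end',a)):
    print(n,'large',cen(im,.027,.625,.545,.08,.004,ring,3),'small',cen(im,.027,.62,.546,-.063,-.137,ring,3),'collar',cen(im,.103,.55,.49,0,-.06,lambda h:(h[...,1]<45)&(h[...,2]>120),3))
E
```

```text
time_s: 55.45
tcp_pos: [0.5185, -0.0287, 0.1281]
ee_rot: [[1.0, -0.021, 0.0], [-0.021, -1.0, 0.0], [0.0, -0.0, -1.0]]
wrist_force: [-0.4, 0.6, -0.8]
gripper_width: 0.983
time_s: 56.7
tcp_pos: [0.5177, -0.3224, 0.2571]
ee_rot: [[1.0, -0.027, -0.001], [-0.027, -1.0, -0.0], [-0.001, 0.0, -1.0]]
wrist_force: [-0.7, 0.2, -0.5]
gripper_width: 0.998
start large [0.5848 0.0425 0.0683] small [ 0.5827 -0.0985  0.0522] collar [ 0.518  -0.029   0.0465]
end large [0.5864 0.0424 0.0682] small [ 0.5839 -0.0991  0.0522] collar [ 0.5177 -0.0284  0.0467]
```

View pics/13.png

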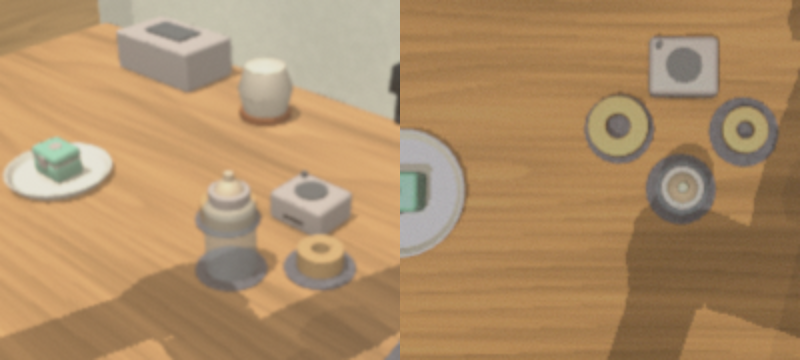

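```bash
python3 -c "from station import *; print(finish_job())"
```

```text
the job is handed in; nothing more can be done
None
```

The job is done and handed in at about 57 s of the 144 s allowed. I moved the bottle, then the large ring, then the small ring onto the mat. With all three there, I set the case in the dish, then returned the large ring, the small ring and the bottle to their own coasters. The gripper is open and well clear of everything.

Last checks, from the final pictures:
- **Rings and bottle:** by camera measurement the large ring and the bottle are within about 1 mm of their coaster centres, and the small ring within about 1–1.5 mm. The small ring's coaster centre was only read by eye off the picture, because the automatic measurement merged that coaster with the case. The bottle looks upright.
- **Case:** it lies flat in the middle of the dish. I judged this by eye from the top and side pictures, allowing for the viewing angle, because the colour-based measurement did not pick the case up.
- **Monitor:** it measured within 0.5 mm of where it started after the clearing, and looks unmoved in the last picture.
- **Wrist force:** the readings printed at the end of each move stayed below about 8 N.

No check failed or disagreed.

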